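Locate a bar in the cam jig and clamp it

ROBOT

A 6-joint arm with a two-finger parallel gripper is mounted at the origin on a cart in front of the work surface, level with it; the furniture and walls round the work are solid. World frame = base frame: x ahead of the robot, y to its left, z up, the work surface at z = 0. Lengths are in m, angles in rad, forces in N, time in s.
With the tool pointing down it reaches from about 0.325 to 0.775 m from the base axis. Payload 9.3 kg.
Tool frame: the origin (TCP) lies where the fingers leave the gripper's body, on its centre line; the fingertips stand 73 mm ahead of it and the grasp point (between the pads) lies 54 mm ahead of it; z points along the fingers, y is the line along which they close (so a half turn about z gives the same grasp; the last joint's range is limited). The gripper opens to 85 mm and grips with 20 to 120 N. Pads are 22 mm wide; open, the fingers measure 114 mm over their backs; the gripper's body (76 mm by 85 mm) begins 54 mm behind the grasp point. The pads swing forward as they close: fully open they stand 13 mm farther back than shut.
Start: joints at [-1.408, 0.259, 0.021, 1.334, 0, 1.418], TCP at [0.171, -0.523, 0.304] pointing down, gripper open.
Joint ranges: [-3.04, 3.04], [-0.91, 1.82], [-1.04, 1.36], [-1.92, 1.95], [-1.52, 1.45], [-3.14, 3.14]. Speed limits (rad/s): [2.22, 2.22, 2.79, 3.14, 3.14, 3.14].

INTERFACE

Orientations are given as a unit quaternion [w, x, y, z].
In Python, from bench import r gives the robot as it stands. The module is installed in compiled form; this text tells all that it offers.
- The arm moves only by the tool apply_moves, never from a script. Its argument "series" is a list of rows, each an object with "dp": the shift along the world's x, y, z in m, a list of three; "dr": the turn, a rotation vector about the world's x, y, z in rad, a list of three; "gripper": the opening, from 0 (shut) to 1 (fully open). A call has 1 to 12 rows; each row shifts and turns the commanded pose from where the row before left it; what a row does not reach is not made up. A row lasts 1/12 s, in which the tool goes at most 41.7 mm and 7.16 degrees, less where a joint would pass 70% of its speed; a pose out of reach is approached as far as the arm can. A call with a gripper value outside its range is refused whole. The fingers move at their own pace and stop on an object; the grip force is fixed at half the most. Time passes only in rows, so rows that do not move let the fingers close. It gives the time, the measured TCP pose, the force, the opening and the grip force at its end, in the units of the state.
- r.get_obs(): the state, without advancing time (a new reading comes with each control period).
- r.get_image(name): name is "scene" or "side" or "wrist"; returns (picture, depth): 384x512x3 uint8, red, green, blue; 384x512 float32, m along the optical axis (not along the pixel's ray), 0 where there is no reading.
- r.get_calibration(name): a dict with "intrinsics" (3x3 intrinsics, pixels), "R" (3x3) and "t" (3): a world point X has camera coordinates R X + t. Camera axes: x right, y down, z forward; pixel columns grow to the right and rows downward; lengths in m; the calibration is good to about 2 mm. A picture is of the moment at which its call begins: read the wrist's pose just before it. get_calibration takes no time and is no camera call; for the wrist camera it gives the pose at the moment of the call.
- r.sign_off(): hands the job in; it is judged then, once.
Trained networks look in the newest picture that a camera, given by its name, has taken for a name from the list of things; names that differ only in an ending like _2 or _b are one class to them, and where a whole thing is asked for, a point or a joint stands for the part that bears it (a point fixed in the world has none). Each returns a list of dicts, best first, with "conf" (0 to 1); they miss things now and then, are a little off and sometimes report something else, mostly with a low value. They report only what shows in the picture. A call takes as long as a camera call.
- r.find_in(thing, camera): "point" ([column, row] in pixels, amid what is visible of it).
- r.trace(thing, camera): "region" (384x512 bool, what is visible of it) and "point" ([column, row] in pixels, amid what is visible of it).
The state is a dict: "t": time; "q": joint angles; "qd": joint speeds; "joint_efforts": joint torques, N m; "tool_pos": TCP position; "ee_rot": TCP orientation; "contact_force": force on the tool from outside, world axes, zero at the start; "torque": the same for the moment, N m; "opening": finger opening in m; "gripper_force": force on a finger pad.
Only numpy, scipy, OpenCV 4.12 (cv2) and the standard library are available. Lean on these libraries where they do the work, as an engineer would, in place of code of your own. Each camera call takes 0.05 s, during which the arm holds its last target. There are 200 camera calls.

TASK

Locate and clamp the loose aluminium bar in the jig by pushing with a fingertip. First, with the cam lever still open, push the bar lengthwise until its end butts against the end stop; then push the red-knobbed cam lever round with one finger until it is fully home, so that the cam presses the bar flush against the long fence. Do not lift the bar off the plate, and leave the other things on the bench where they are.

Things in the scene. Friction and masses are not known exactly. Their poses are not given: they have to be found in the camera images.
- jig: Fixed black steel jig plate 150 x 230 mm, 12 mm thick (x -85 to +65, y -115 to +115 mm in its own frame); origin on the bench surface under the plate, z up; place and yaw vary. At home the bar lies against two aluminium blocks on the plate: the fence along its +x edge and the end stop at its +y end, both 18 mm high above the plate.
- fence_face (a point): Middle of the fence's inner face, which is the plane x = +45 mm of the jig's frame (from y = -105 to +105), half its height up.
- stop_face (a point): Point on the end stop's inner face, which is the plane y = +85 mm of the jig's frame (x -20 to +40), half its height up, at x = +22 mm.
- alu_bar: Loose aluminium bar 142 x 46 x 20 mm, 0.2 to 0.4 kg, lying flat on the jig plate, long side along the jig's y, 46 mm along the jig's x, top 32 mm above the bench. Its own x axis is its length, its own y is vertical; this origin is the middle of its long narrow side nearer the lever: use point bar_mid for its centre. It slides at a few newtons.
- bar_mid (a point): Centre of the bar, 22 mm above the bench. At the start the bar's end is 18 to 40 mm short of the end stop and its side 3 to 7 mm off the fence, skewed by at most 1 degree. Seated against both, this point is at x = +22, y = +14 mm in the jig's frame.
- lever_pivot (a point): Point on the lever's vertical pivot axis, fixed in the jig at x = -34, y = +14, z = 40 mm of the jig's frame.
- lever_knob (a point): Point on the axis of the upright red knob at the lever's end, 115 mm from the pivot axis, 44 mm above the bench. The knob has 12 mm radius at most and reaches from 32 to 72 mm above the bench. The lever arm from pivot to knob is a level flat bar 14 mm wide, its underside 34 mm and its top 43 mm above the bench.
- cam_lever (a joint): Angle of the cam lever, rad. 0 = open: arm along the jig's -x (starts at 0 to 0.3). It grows counter-clockwise seen from above, up to a hard stop at 1.57 = home, where the arm points along the jig's -y beside the bar and the cam under its pivot has pressed the bar to the fence. Pushing takes 1 to 2 N at the knob, about 5 N near home; it stays where it is left.
- cutter_case: Loose yellow plastic case 34 x 34 x 41 mm, bystander; origin under its centre.
- step_block: Loose black steel step block 21 x 52 x 44 mm, bystander; origin under its centre.
- toggle_link: Loose small zinc casting 20 x 39 x 20 mm, bystander; origin under its centre.

How it is judged:
On the way, in this order (a step that is already met when the one before it is completed fails the run):
1. the bar's end butts against the end stop (within 2.5 mm) while the lever is still open (below 0.5 rad) (y of bar_mid in the frame of jig above 0.0115 m and value of joint cam_lever below 0.5 rad), for 0.2 s.
2. the cam lever is pushed home (over 1.4 rad) (value of joint cam_lever above 1.4 rad), for 0.2 s.
At the end, for the whole second after the job is handed in: The lever is home (over 1.4 of 1.57 rad) and the bar lies flat and at rest on the plate, its end within 2.5 mm of the end stop, its side within 1.5 mm of the fence and parallel to it within 0.025 rad (value of joint cam_lever above 1.4 rad and y of bar_mid in the frame of jig above 0.0115 m and x of bar_mid in the frame of jig above 0.0205 m and angle between the x axis of alu_bar and the y axis of jig, either way round below 0.025 rad and angle between alu_bar's own y axis and vertical below 0.05 rad and z of bar_mid in the frame of jig below 0.025 m and linear speed of alu_bar below 0.01 m/s); the robot touches nothing.
It fails at once if the bar is lifted or tipped (centre more than 6 mm above where it lies) (z of bar_mid in the frame of jig above 0.028 m).
It fails at once if the yellow case is moved by over 15 mm (distance of cutter_case from where it was at the start of the episode above 0.015 m).
It fails at once if the step block is moved by over 15 mm (distance of step_block from where it was at the start of the episode above 0.015 m).
It fails at once if the zinc casting is moved by over 15 mm (distance of toggle_link from where it was at the start of the episode above 0.015 m).
It also fails if it takes over 51 s, if anything falls off the work surface, if the arm or the gripper's body presses on something with over 40 N, if the wrist force passes 120 N, or if a joint passes its speed limit or range.

## Working session

There is one attempt and no reset: what is moved stays moved. The work goes in short steps, Python scripts to look and compute and a tool call to move; the robot and the scene stay as the last step left them, time stands still between calls to the robot, and variables do not carry over. Pictures are saved under pics/ and viewed, at most 10 in all, crops included, and the job is handed in when it is done.

Besides the shell and the picture viewer there is one more tool, called after "Emit:" as name(argument=value, ...) on one line, values as JSON. apply_moves: Moves the arm, as the interface text tells. Its arguments: {"type":"object","properties":{"series":{"type":"array"}},"required":["series"]}

```bash
mkdir -p pics
cat > h.py <<'E'
import numpy as np, cv2
from bench import r
def deproj(cal,d,mask):
    K=cal["intrinsics"];v,u=np.nonzero(mask&(d>0));z=d[v,u]
    c=np.stack([(u-K[0,2])*z/K[0,0],(v-K[1,2])*z/K[1,1],z],1)
    return (c-np.array(cal["t"]))@np.array(cal["R"])
def proj(cal,X):
    c=np.array(cal["R"])@np.asarray(X).T+np.array(cal["t"])[:,None]
    p=np.array(cal["intrinsics"])@c
    return (p[:2]/p[2]).T
E
python3 - <<'E'
from h import *
ims=[]
for cam in ["scene","side"]:
    im,d=r.get_image(cam); cal=r.get_calibration(cam); np.savez(f"{cam}.npz",im=im,d=d)
    cv2.imwrite(f"pics/{cam}0.png",im[:,:,::-1])
    for th in ["jig","alu_bar","lever_knob","cam_lever","cutter_case","step_block","toggle_link"]:
        for o in r.trace(th,cam)[:1]:
            P=deproj(cal,d,o["region"])
            np.save(f"{cam}_{th}.npy",o["region"])
            print(cam,th,round(o["conf"],2),np.round(o["point"]),len(P),P.mean(0).round(3) if len(P) else "",np.percentile(P,[2,98],axis=0).round(3).tolist() if len(P) else "")
print(r.get_obs())
E
```

```text
scene jig 0.7 [262. 210.] 5151 [0.53  0.156 0.021] [[0.411, 0.03, 0.005], [0.63, 0.253, 0.064]]
scene alu_bar 0.87 [262. 187.] 1186 [0.566 0.126 0.031] [[0.533, 0.057, 0.017], [0.601, 0.192, 0.035]]
scene lever_knob 0.56 [277. 212.] 813 [0.475 0.156 0.044] [[0.404, 0.13, 0.013], [0.539, 0.171, 0.072]]
scene cam_lever 0.78 [275. 212.] 777 [0.473 0.156 0.045] [[0.404, 0.13, 0.019], [0.536, 0.171, 0.072]]
scene cutter_case 0.6 [219. 255.] 467 [0.485 0.294 0.03 ] [[0.474, 0.278, 0.005], [0.506, 0.307, 0.043]]
scene step_block 0.76 [340. 228.] 610 [0.378 0.081 0.03 ] [[0.368, 0.048, 0.0], [0.415, 0.102, 0.047]]
scene toggle_link 0.51 [184. 221.] 169 [0.608 0.293 0.009] [[0.591, 0.282, 0.001], [0.626, 0.302, 0.021]]
side jig 0.82 [250. 211.] 4795 [0.533 0.169 0.022] [[0.41, 0.038, 0.002], [0.637, 0.252, 0.063]]
side alu_bar 0.73 [241. 194.] 1330 [0.569 0.133 0.029] [[0.533, 0.055, 0.014], [0.609, 0.194, 0.034]]
side lever_knob 0.89 [281. 204.] 930 [0.471 0.159 0.043] [[0.405, 0.13, 0.016], [0.534, 0.172, 0.071]]
side cam_lever 0.55 [281. 206.] 938 [0.472 0.159 0.043] [[0.405, 0.127, 0.018]
[... 353 characters left out ...]
array([-1.40758996e+00,  2.58593168e-01,  2.14699698e-02,  1.33368857e+00,
        1.67163054e-05,  1.41817662e+00]), 'qd': array([-2.02555088e-04, -1.24213243e-04,  5.83799252e-05, -1.44521985e-03,
        1.73385271e-03,  1.29657418e-04]), 'joint_efforts': array([-1.58319785e-04, -5.55313289e+01,  3.44721258e+01,  8.83770135e-04,
       -2.61221958e-04, -5.10118795e-06]), 'tool_pos': array([ 0.17081794, -0.52278945,  0.3038706 ]), 'ee_rot': array([-7.76696578e-06,  9.87557625e-01,  1.57257552e-01,  8.31715627e-06]), 'contact_force': array([-0.22845481,  0.2751248 ,  0.12321367]), 'torque': array([-0.01921075,  0.05178385,  0.00330049]), 'gripper_force': 0.0, 'opening': 0.08535279731445294}
```

View pics/scene0.png

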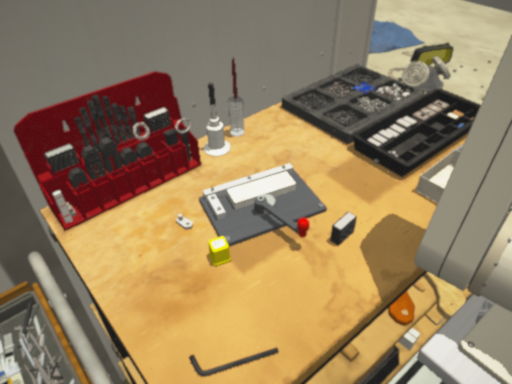

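View pics/side0.png

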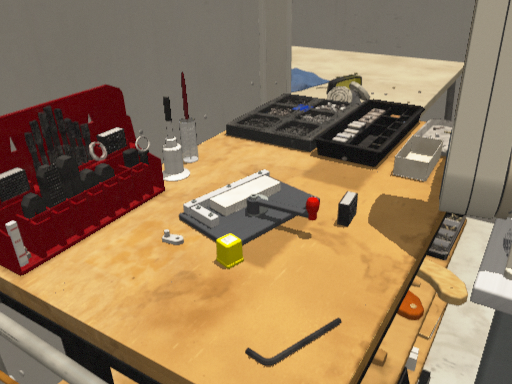

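The scene view shows the jig at about (262,205), its end stop on the left (215,203) and the fence along the far edge. The red knob is at (303,225), the step block at (343,228), the yellow case at (219,250) and the casting at (184,221). Next I fit the poses from the depth images.

```bash
cat > fit.py <<'E'
from h import *
def rect(P):
    (c,s,a)=cv2.minAreaRect(P[:,:2].astype(np.float32)); b=cv2.boxPoints((c,s,a)); return np.round(c,4),np.round(s,4),round(a,2)
for cam in ["scene","side"]:
    f=np.load(f"{cam}.npz");cal=r.get_calibration(cam);d=f["d"];im=f["im"]
    g=lambda t:np.load(f"{cam}_{t}.npy")
    P=deproj(cal,d,g("jig")); 
    print(cam,"jig",rect(P[(P[:,2]>.007)&(P[:,2]<.036)]), "plate",rect(P[(P[:,2]>.009)&(P[:,2]<.015)]))
    B=deproj(cal,d,g("alu_bar"));B=B[(B[:,2]>.029)&(B[:,2]<.036)];print("bar",rect(B),B[:,2].mean())
    H=P[(P[:,2]>.026)&(P[:,2]<.032)];print("z30",rect(H))
    hsv=cv2.cvtColor(im,cv2.COLOR_RGB2HSV);red=((hsv[...,0]<8)|(hsv[...,0]>172))&(hsv[...,1]>150)&g("lever_knob")
    R=deproj(cal,d,red);print("knob",R.mean(0).round(4),np.percentile(R,[2,98],axis=0).round(4).tolist())
    L=deproj(cal,d,g("cam_lever")&~red);L=L[(L[:,2]>.039)&(L[:,2]<.047)];print("arm",rect(L))
    if cam=="scene": S=deproj(cal,d,g("step_block"));S=S[S[:,2]>.038];print("step",rect(S))
    S=deproj(cal,d,g("cutter_case"));S=S[S[:,2]>.037];print("case",rect(S))
E
python3 fit.py
```

```text
scene jig (array([0.5169, 0.1484]), array([0.2306, 0.2128]), 74.77) plate (array([0.5471, 0.1393]), array([0.2302, 0.1512]), 75.78)
bar (array([0.5704, 0.1214]), array([0.1421, 0.0498]), 74.66) 0.032656042742844976
z30 (array([0.5656, 0.1364]), array([0.2084, 0.1125]), 74.54)
knob [0.4116 0.1578 0.0621] [[0.4034, 0.1467, 0.038], [0.4223, 0.1647, 0.0732]]
arm (array([0.4729, 0.1613]), array([0.0255, 0.1313]), 88.04)
step (array([0.3807, 0.0755]), array([0.0215, 0.0535]), 5.88)
case (array([0.492 , 0.2904]), array([0.0284, 0.0305]), 73.06)
side jig (array([0.5167, 0.1492]), array([0.2333, 0.2133]), 74.71) plate (array([0.5475, 0.1408]), array([0.2332, 0.1496]), 74.78)
bar (array([0.5666, 0.1228]), array([0.1436, 0.0682]), 74.29) 0.03225013482538585
z30 (array([0.5649, 0.1374]), array([0.2089, 0.1119]), 75.28)
knob [0.4122 0.1595 0.0578] [[0.4041, 0.15, 0.0354], [0.4226, 0.1654, 0.0725]]
arm (array([0.479 , 0.1593]), array([0.0278, 0.1214]), 89.97)
case (array([0.4931, 0.2904]), array([0.0306, 0.0324]), 73.9)
```

Emit:
apply_moves(series=[{"dp":[0.0225,0.033,0],"dr":[0,0,0.06],"gripper":0},{"dp":[0.0225,0.033,0],"dr":[0,0,0.06],"gripper":0},{"dp":[0.0225,0.033,0],"dr":[0,0,0.06],"gripper":0},{"dp":[0.0225,0.033,0],"dr":[0,0,0.06],"gripper":0},{"dp":[0.0225,0.033,0],"dr":[0,0,0.06],"gripper":0},{"dp":[0.0225,0.033,0],"dr":[0,0,0.06],"gripper":0},{"dp":[0.0225,0.033,0],"dr":[0,0,0.06],"gripper":0},{"dp":[0.0225,0.033,0],"dr":[0,0,0.06],"gripper":0},{"dp":[0.0225,0.033,0],"dr":[0,0,0.06],"gripper":0},{"dp":[0.0225,0.033,0],"dr":[0,0,0.06],"gripper":0},{"dp":[0.0225,0.033,0],"dr":[0,0,0.06],"gripper":0},{"dp":[0.0225,0.033,0],"dr":[0,0,0.06],"gripper":0}])

```text
t: 1.8
tool_pos: [0.4415, -0.1249, 0.3042]
ee_rot: [0.0, 0.868, 0.496, 0.0]
contact_force: [0.8, 0.3, -0.3]
opening: 0.0
gripper_force: 0.0
```

Emit:
apply_moves(series=[{"dp":[0.021,0.031,-0.01],"dr":[0,0,0.054],"gripper":0},{"dp":[0.021,0.031,-0.01],"dr":[0,0,0.054],"gripper":0},{"dp":[0.021,0.031,-0.01],"dr":[0,0,0.054],"gripper":0},{"dp":[0.021,0.031,-0.01],"dr":[0,0,0.054],"gripper":0},{"dp":[0.021,0.031,-0.01],"dr":[0,0,0.054],"gripper":0},{"dp":[0,0,0],"dr":[0,0,0],"gripper":0}])

```text
t: 2.3
tool_pos: [0.5478, 0.0327, 0.2515]
ee_rot: [-0.001, 0.792, 0.61, -0.0]
contact_force: [-1.6, 0.1, -1.6]
opening: -0.0001
gripper_force: 0.0
```

Run:
```python
from h import *
from fit import rect
o=r.get_obs();print(o["tool_pos"],o["ee_rot"],o["contact_force"])
im,d=r.get_image("wrist");cal=r.get_calibration("wrist")
cv2.imwrite("pics/w1.png",im[:,:,::-1]);np.savez("w1.npz",im=im,d=d)
for th in ["alu_bar","jig","lever_knob"]:
    t=r.trace(th,"wrist")
    if t:
        P=deproj(cal,d,t[0]["region"]);print(th,t[0]["conf"],t[0]["point"],rect(P),np.percentile(P,[2,98],axis=0).round(3).tolist())
        if th=="alu_bar": print(rect(P[(P[:,2]>.029)&(P[:,2]<.037)]))
```

```text
scene jig (array([0.5169, 0.1484]), array([0.2306, 0.2128]), 74.77) plate (array([0.5471, 0.1393]), array([0.2302, 0.1512]), 75.78)
bar (array([0.5704, 0.1214]), array([0.1421, 0.0498]), 74.66) 0.032656042742844976
z30 (array([0.5656, 0.1364]), array([0.2084, 0.1125]), 74.54)
knob [0.4116 0.1578 0.0621] [[0.4034, 0.1467, 0.038], [0.4223, 0.1647, 0.0732]]
arm (array([0.4729, 0.1613]), array([0.0255, 0.1313]), 88.04)
step (array([0.3807, 0.0755]), array([0.0215, 0.0535]), 5.88)
case (array([0.492 , 0.2904]), array([0.0284, 0.0305]), 73.06)
side jig (array([0.5167, 0.1492]), array([0.2333, 0.2133]), 74.71) plate (array([0.5475, 0.1408]), array([0.2332, 0.1496]), 74.78)
bar (array([0.5666, 0.1228]), array([0.1436, 0.0682]), 74.29) 0.03225013482538585
z30 (array([0.5649, 0.1374]), array([0.2089, 0.1119]), 75.28)
knob [0.4122 0.1595 0.0578] [[0.4041, 0.15, 0.0354], [0.4226, 0.1654, 0.0725]]
arm (array([0.479 , 0.1593]), array([0.0278, 0.1214]), 89.97)
case (array([0.4931, 0.2904]), array([0.0306, 0.0324]), 73.9)
[0.54775467 0.03271432 0.25152115] [-1.15363702e-03  7.92052240e-01  6.10452201e-01 -1.67067184e-04] [-1.58642154  0.05906159 -1.59807731]
jig 0.69 [205.5, 83.4] (array([0.496 , 0.1156]), array([0.1632, 0.2428]), 75.33) [[0.418, 0.025, 0.011], [0.617, 0.19, 0.069]]
lever_knob 0.63 [166.0, 56.5] (array([0.4574, 0.1596]), array([0.0517, 0.1866]), 81.85) [[0.41, 0.127, 0.024], [0.546, 0.166, 0.072]]
```

View pics/w1.png

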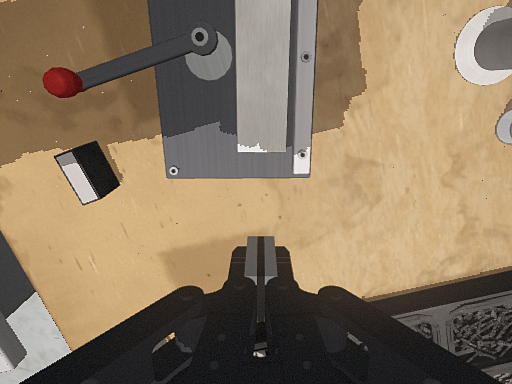

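The wrist view shows the bar's near end spanning columns 237–287 at row 152. The fence end is at (292–311,176) and the plate's near edge is at row 178. The fingers are shut and in line with the bar.

Run:
```python
from h import *
cal=r.get_calibration("wrist");d=np.load("w1.npz")["d"]
K=np.array(cal["intrinsics"]);R=np.array(cal["R"]);t=np.array(cal["t"]);C=-R.T@t
a=np.deg2rad(-15);A=np.array([[np.cos(a),-np.sin(a)],[np.sin(a),np.cos(a)]]);o=np.array([.557,.1374])
for n,u,v,z in [("bL",237,152,.032),("bR",288,152,.032),("bL far",236,10,.032),("bR far",289,10,.032),("fence end in",292,176,.030),("fence far in",293,10,.030),("plate L",166,178,.012),("plateR",310,177,.012),("pivot",204,36,.064),("knob",62,76,.072)]:
    w=R.T@np.linalg.inv(K)@[u,v,1];X=C+w*(z-C[2])/w[2];print(n,X.round(4),"jig",((X[:2]-o)@A).round(4))
print("tip jig",((r.get_obs()["tool_pos"][:2]-o)@A).round(4))
```

```text
bL [0.5282 0.0529 0.032 ] jig [-0.006  -0.0891]
bR [0.5749 0.0402 0.032 ] jig [ 0.0424 -0.0893]
bL far [0.5614 0.1674 0.032 ] jig [-0.0035  0.0301]
bR far [0.6037 0.1559 0.032 ] jig [0.0403 0.0299]
fence end in [0.5731 0.0155 0.03  ] jig [ 0.0471 -0.1136]
fence far in [0.6071 0.1553 0.03  ] jig [0.0438 0.0303]
plate L [0.4463 0.0422 0.012 ] jig [-0.0823 -0.1206]
plateR [0.5914 0.0039 0.012 ] jig [ 0.0678 -0.1201]
pivot [0.5337 0.1505 0.064 ] jig [-0.0259  0.0066]
knob [0.422  0.1513 0.072 ] jig [-0.134  -0.0215]
tip jig [ 0.0173 -0.1088]
```

Emit:
apply_moves(series=[{"dp":[-0.001,-0.003,-0.035],"dr":[0,0,0],"gripper":0},{"dp":[0,0,-0.035],"dr":[0,0,0],"gripper":0},{"dp":[0,0,-0.035],"dr":[0,0,0],"gripper":0},{"dp":[0,0,-0.03],"dr":[0,0,0],"gripper":0},{"dp":[0,0,-0.015],"dr":[0,0,0],"gripper":0},{"dp":[0,0,-0.01],"dr":[0,0,0],"gripper":0},{"dp":[0,0,0],"dr":[0,0,0],"gripper":0},{"dp":[0,0,0],"dr":[0,0,0],"gripper":0}])

```text
t: 3.17
tool_pos: [0.545, 0.0244, 0.0947]
ee_rot: [0.0, 0.795, 0.607, 0.0]
contact_force: [1.6, -0.1, 0.0]
opening: 0.0001
gripper_force: 0.0
```

Emit:
apply_moves(series=[{"dp":[0.0008,0.0029,-0.002],"dr":[0,0,0],"gripper":0},{"dp":[0.0008,0.0029,0],"dr":[0,0,0],"gripper":0},{"dp":[0.0008,0.0029,0],"dr":[0,0,0],"gripper":0},{"dp":[0.0008,0.0029,0],"dr":[0,0,0],"gripper":0},{"dp":[0.0008,0.0029,0],"dr":[0,0,0],"gripper":0},{"dp":[0.0008,0.0029,0],"dr":[0,0,0],"gripper":0},{"dp":[0.0008,0.0029,0],"dr":[0,0,0],"gripper":0},{"dp":[0.0008,0.0029,0],"dr":[0,0,0],"gripper":0},{"dp":[0.0008,0.0029,0],"dr":[0,0,0],"gripper":0},{"dp":[0.0008,0.0029,0],"dr":[0,0,0],"gripper":0},{"dp":[0.0008,0.0029,0],"dr":[0,0,0],"gripper":0}])

```text
t: 4.08
tool_pos: [0.5537, 0.0573, 0.0919]
ee_rot: [0.0, 0.794, 0.607, -0.0]
contact_force: [-0.6, -1.8, 1.6]
opening: 0.0001
gripper_force: 1.2
```

Emit:
apply_moves(series=[{"dp":[0.0004,0.0015,0],"dr":[0,0,0],"gripper":0},{"dp":[0.0004,0.0015,0],"dr":[0,0,0],"gripper":0},{"dp":[0.0004,0.0015,0],"dr":[0,0,0],"gripper":0}])

```text
t: 4.33
tool_pos: [0.5549, 0.0617, 0.0919]
ee_rot: [0.0, 0.794, 0.607, -0.0]
contact_force: [-1.0, -2.8, 2.4]
opening: 0.0001
gripper_force: 1.2
```

Emit:
apply_moves(series=[{"dp":[0.0003,0.001,0],"dr":[0,0,0],"gripper":0},{"dp":[0.0003,0.001,0],"dr":[0,0,0],"gripper":0},{"dp":[0.0003,0.001,0],"dr":[0,0,0],"gripper":0},{"dp":[0.0003,0.001,0],"dr":[0,0,0],"gripper":0}])

```text
t: 4.67
tool_pos: [0.556, 0.0657, 0.0919]
ee_rot: [-0.0, 0.794, 0.607, 0.0]
contact_force: [-1.2, -2.0, 1.4]
opening: 0.0001
gripper_force: 1.1
```

Emit:
apply_moves(series=[{"dp":[0.0003,0.001,0],"dr":[0,0,0],"gripper":0},{"dp":[0.0003,0.001,0],"dr":[0,0,0],"gripper":0}])

```text
t: 4.83
tool_pos: [0.5566, 0.0675, 0.0919]
ee_rot: [0.0, 0.794, 0.607, -0.0]
contact_force: [-2.5, -9.0, 1.7]
opening: 0.0003
gripper_force: 4.7
```

Emit:
apply_moves(series=[{"dp":[0.0003,0.001,0],"dr":[0,0,0],"gripper":0},{"dp":[0.0003,0.001,0],"dr":[0,0,0],"gripper":0}])

```text
t: 5.0
tool_pos: [0.5568, 0.0679, 0.0919]
ee_rot: [0.002, 0.795, 0.607, -0.002]
contact_force: [-4.6, -18.6, 5.5]
opening: 0.0002
gripper_force: 9.5
```

Emit:
apply_moves(series=[{"dp":[0,0,0],"dr":[0,0,0],"gripper":0},{"dp":[0,0,0],"dr":[0,0,0],"gripper":0},{"dp":[-0.001,-0.0035,0],"dr":[0,0,0],"gripper":0},{"dp":[-0.002,-0.0075,0],"dr":[0,0,0],"gripper":0},{"dp":[-0.002,-0.0075,0],"dr":[0,0,0],"gripper":0},{"dp":[0,0,0.04],"dr":[0,0,0],"gripper":0},{"dp":[0,0,0.04],"dr":[0,0,0],"gripper":0},{"dp":[0,0,0.01],"dr":[0,0,0],"gripper":0}])

```text
t: 5.67
tool_pos: [0.5537, 0.0506, 0.1871]
ee_rot: [0.002, 0.794, 0.607, 0.003]
contact_force: [0.7, -0.3, 0.6]
opening: 0.0001
gripper_force: 0.0
```

Emit:
apply_moves(series=[{"dp":[-0.023,0.024,0],"dr":[0,0,0.044],"gripper":0},{"dp":[-0.023,0.024,0],"dr":[0,0,0.044],"gripper":0},{"dp":[-0.023,0.024,0],"dr":[0,0,0.044],"gripper":0},{"dp":[-0.023,0.024,0],"dr":[0,0,0.044],"gripper":0},{"dp":[-0.023,0.024,0],"dr":[0,0,0.044],"gripper":0},{"dp":[-0.023,0.024,0],"dr":[0,0,0.044],"gripper":0},{"dp":[0,0,0],"dr":[0,0,0],"gripper":0}])

```text
t: 6.25
tool_pos: [0.4103, 0.1975, 0.1819]
ee_rot: [-0.001, 0.705, 0.709, -0.0]
contact_force: [0.3, -0.0, -0.4]
opening: 0.0002
gripper_force: 0.0
```

Run:
```python
from h import *
o=r.get_obs();print(o["t"],o["tool_pos"],o["ee_rot"],o["contact_force"])
im,d=r.get_image("scene");np.savez("scene.npz",im=im,d=d)
cv2.imwrite("pics/s2.png",cv2.resize(im[130:290,150:390],None,fx=3,fy=3)[:,:,::-1])
cal=r.get_calibration("scene")
# predicted seated bar outline check: bar-top points
t=r.trace("alu_bar","scene")
if t:
    P=deproj(cal,d,t[0]["region"]);P=P[(P[:,2]>.029)&(P[:,2]<.036)];print(t[0]["conf"],len(P))
    print(cv2.minAreaRect(P[:,:2].astype(np.float32)))
```

```text
6.25 [0.41027731 0.19746809 0.18191649] [-1.08061515e-03  7.05322994e-01  7.08885247e-01 -1.18397473e-04] [ 0.3320576  -0.02604623 -0.36386466]
```

View pics/s2.png

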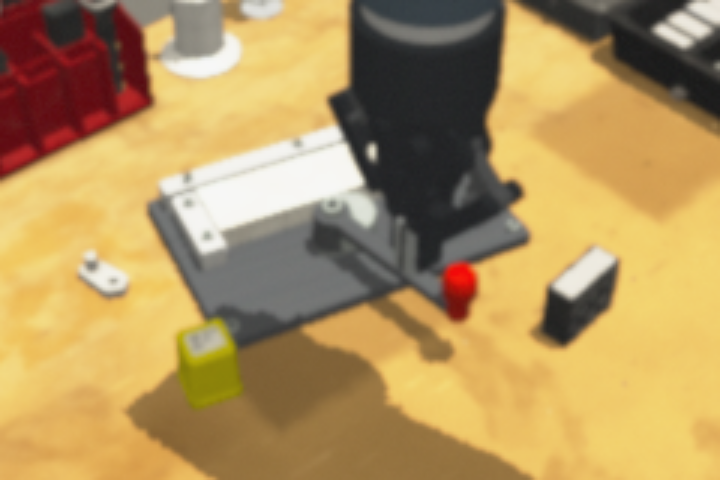

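Emit:
apply_moves(series=[{"dp":[0.002,0,-0.03],"dr":[0,0,0],"gripper":0},{"dp":[0,0,-0.027],"dr":[0,0,0],"gripper":0},{"dp":[0,0,0],"dr":[0,0,0],"gripper":0},{"dp":[0,-0.006,0],"dr":[0,0,0],"gripper":0},{"dp":[0,-0.006,0],"dr":[0,0,0],"gripper":0},{"dp":[0,-0.004,0],"dr":[0,0,0],"gripper":0},{"dp":[0,0,0],"dr":[0,0,0],"gripper":0}])

```text
t: 6.93
tool_pos: [0.417, 0.1781, 0.1261]
ee_rot: [0.001, 0.708, 0.706, 0.001]
contact_force: [-0.1, -0.3, 0.2]
opening: -0.0004
gripper_force: 0.0
```

Run:
```python
from h import *
o=r.get_obs();p=o["tool_pos"];print(o["t"],p,o["contact_force"])
c=np.array([.5278,.1597]);v=p[:2]-c
a=np.arctan2(v[1],v[0]);R=np.hypot(*v);print(R,np.degrees(a))
k=a+np.arange(0,17)*.1;P=c+R*np.c_[np.cos(k),np.sin(k)];print(np.diff(P,axis=0).round(4).tolist())
```

```text
6.9333 [0.41695101 0.17812506 0.12607219] [-0.10260182 -0.27679549  0.20212825]
0.1123698419417068 170.5627093681795
[[-0.0013, -0.0112], [-0.0002, -0.0112], [0.001, -0.0112], [0.0021, -0.011], [0.0032, -0.0108], [0.0042, -0.0104], [0.0052, -0.0099], [0.0062, -0.0094], [0.0071, -0.0087], [0.0079, -0.0079], [0.0087, -0.0071], [0.0094, -0.0062], [0.0099, -0.0052], [0.0104, -0.0042], [0.0108, -0.0032], [0.011, -0.0021]]
```

Emit:
apply_moves(series=[{"dp":[-0.004,-0.0112,0],"dr":[0,0,0.1],"gripper":0},{"dp":[-0.0002,-0.0112,0],"dr":[0,0,0.1],"gripper":0},{"dp":[0.001,-0.0112,0],"dr":[0,0,0.1],"gripper":0},{"dp":[0.002,-0.011,0],"dr":[0,0,0.1],"gripper":0}])

```text
t: 7.27
tool_pos: [0.415, 0.1341, 0.1258]
ee_rot: [0.0, 0.551, 0.835, 0.001]
contact_force: [-1.5, 0.5, 0.4]
opening: 0.0001
gripper_force: 0.9
```

Run:
```python
from h import *
o=r.get_obs();print(o["t"],o["tool_pos"],o["ee_rot"],o["contact_force"])
im,d=r.get_image("side")
cv2.imwrite("pics/d3.png",cv2.resize(im[130:290,150:390],None,fx=3,fy=3)[:,:,::-1])
```

```text
7.2667 [0.4149805  0.134104   0.12579974] [2.29762677e-04 5.50827088e-01 8.34619127e-01 6.15243780e-04] [-1.52001878  0.53876459  0.44540451]
```

View pics/d3.png

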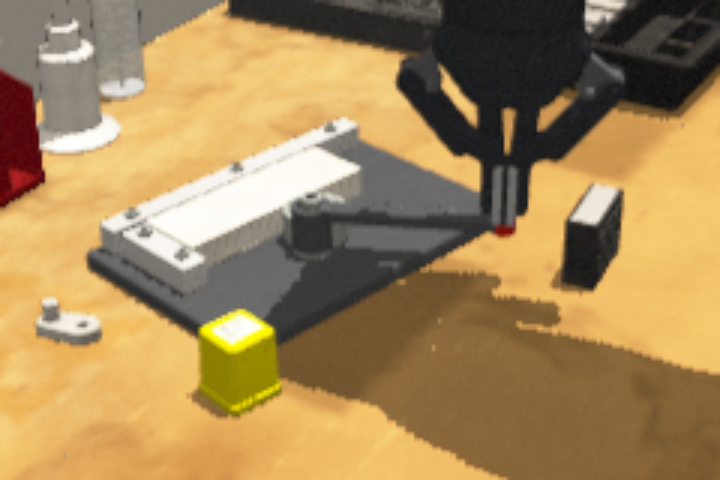

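The side view shows the finger directly behind the red knob at (503,230), with the lever following it. The step block at (592,230) is untouched.

Emit:
apply_moves(series=[{"dp":[0.0031,-0.0111,0],"dr":[0,0,0.1],"gripper":0},{"dp":[0.0042,-0.0108,0],"dr":[0,0,0.1],"gripper":0},{"dp":[0.0053,-0.0103,0],"dr":[0,0,0.1],"gripper":0},{"dp":[0.0063,-0.0097,0],"dr":[0,0,0.1],"gripper":0},{"dp":[0.0072,-0.009,0],"dr":[0,0,0.1],"gripper":0},{"dp":[0.0081,-0.0083,0],"dr":[0,0,0.1],"gripper":0}])

```text
t: 7.82
tool_pos: [0.4491, 0.0749, 0.1255]
ee_rot: [-0.0, 0.281, 0.96, 0.0]
contact_force: [-2.7, 0.0, -0.3]
opening: -0.0001
gripper_force: 1.0
```

Emit:
apply_moves(series=[{"dp":[0.0044,-0.0037,0],"dr":[0,0,0.05],"gripper":0},{"dp":[0.0044,-0.0037,0],"dr":[0,0,0.05],"gripper":0}])

```text
t: 7.98
tool_pos: [0.4581, 0.0676, 0.1254]
ee_rot: [-0.0, 0.234, 0.972, 0.0]
contact_force: [-3.4, 0.7, 0.9]
opening: 0.0
gripper_force: 1.7
```

Emit:
apply_moves(series=[{"dp":[0.0033,-0.0024,0],"dr":[0,0,0.035],"gripper":0},{"dp":[0.0034,-0.0022,0],"dr":[0,0,0.035],"gripper":0},{"dp":[0.0035,-0.002,0],"dr":[0,0,0.035],"gripper":0},{"dp":[0.0036,-0.0018,0],"dr":[0,0,0.035],"gripper":0}])

```text
t: 8.32
tool_pos: [0.4704, 0.0595, 0.1251]
ee_rot: [-0.001, 0.166, 0.986, -0.0]
contact_force: [-8.5, -1.4, 3.2]
opening: -0.0001
gripper_force: 4.0
```

Emit:
apply_moves(series=[{"dp":[0.0018,-0.0008,0],"dr":[0,0,0.017],"gripper":0},{"dp":[0.0018,-0.0008,0],"dr":[0,0,0.017],"gripper":0}])

```text
t: 8.48
tool_pos: [0.4738, 0.0578, 0.125]
ee_rot: [-0.002, 0.15, 0.989, -0.0]
contact_force: [-9.6, -1.4, 2.8]
opening: -0.0003
gripper_force: 3.8
```

Emit:
apply_moves(series=[{"dp":[0.0018,-0.0008,0],"dr":[0,0,0.017],"gripper":0},{"dp":[0.0018,-0.0008,0],"dr":[0,0,0.017],"gripper":0}])

```text
t: 8.65
tool_pos: [0.4772, 0.0562, 0.125]
ee_rot: [-0.002, 0.133, 0.991, -0.001]
contact_force: [-9.1, -2.2, 3.6]
opening: 0.0
gripper_force: 4.3
```

Emit:
apply_moves(series=[{"dp":[0.0018,-0.0007,0],"dr":[0,0,0.017],"gripper":0},{"dp":[0.0018,-0.0007,0],"dr":[0,0,0.017],"gripper":0}])

```text
t: 8.82
tool_pos: [0.4808, 0.0548, 0.125]
ee_rot: [-0.002, 0.116, 0.993, -0.001]
contact_force: [-9.8, -2.3, 2.2]
opening: -0.0
gripper_force: 4.1
```

Emit:
apply_moves(series=[{"dp":[0.0018,-0.0006,0],"dr":[0,0,0.017],"gripper":0},{"dp":[0.0009,-0.0003,0],"dr":[0,0,0],"gripper":0}])

```text
t: 8.98
tool_pos: [0.4815, 0.0543, 0.1247]
ee_rot: [-0.004, 0.107, 0.994, -0.0]
contact_force: [-20.3, 1.8, 13.6]
opening: -0.0
gripper_force: 10.5
```

Emit:
apply_moves(series=[{"dp":[0,0,0],"dr":[0,0,0],"gripper":0},{"dp":[0,0,0],"dr":[0,0,0],"gripper":0},{"dp":[-0.004,0.001,0],"dr":[0,0,0],"gripper":0},{"dp":[-0.01,0.003,0],"dr":[0,0,0],"gripper":0},{"dp":[-0.01,0.003,0],"dr":[0,0,0],"gripper":0},{"dp":[0,0,0.04],"dr":[0,0,0],"gripper":0},{"dp":[0,0,0.04],"dr":[0,0,0],"gripper":0},{"dp":[0,-0.02,0.03],"dr":[0,0,0],"gripper":0},{"dp":[0,-0.04,0.01],"dr":[0,0,0],"gripper":0},{"dp":[0,-0.04,0],"dr":[0,0,0],"gripper":0},{"dp":[0,-0.04,0],"dr":[0,0,0],"gripper":0},{"dp":[0,-0.04,0],"dr":[0,0,0],"gripper":0}])

```text
t: 9.98
tool_pos: [0.4606, -0.1201, 0.2458]
ee_rot: [0.001, 0.106, 0.994, -0.0]
contact_force: [1.3, -0.6, -0.1]
opening: 0.0002
gripper_force: 0.0
```

Emit:
apply_moves(series=[{"dp":[0,-0.04,0],"dr":[0,0,0],"gripper":0},{"dp":[0,-0.04,0],"dr":[0,0,0],"gripper":0},{"dp":[0,0,0],"dr":[0,0,0],"gripper":0}])

```text
t: 10.23
tool_pos: [0.4611, -0.2044, 0.245]
ee_rot: [0.001, 0.109, 0.994, -0.001]
contact_force: [0.4, -0.8, -0.4]
opening: -0.0002
gripper_force: 0.0
```

Run:
```python
from h import *
o=r.get_obs();print(o["t"],o["tool_pos"],o["contact_force"])
a=np.deg2rad(-15);A=np.array([[np.cos(a),-np.sin(a)],[np.sin(a),np.cos(a)]]);og=np.array([.557,.1374])
tiles=[]
for cam in ["scene","side"]:
    im,d=r.get_image(cam);cal=r.get_calibration(cam);tiles.append(cv2.resize(im[150:270,160:340],None,fx=2.2*2,fy=2.2*2)[:290*2])
    t=r.trace("alu_bar",cam)
    if t:
        P=deproj(cal,d,t[0]["region"]);P=P[(P[:,2]>.03)&(P[:,2]<.036)];J=(P[:,:2]-og)@A
        c,s,an=cv2.minAreaRect(J.astype(np.float32));print(cam,t[0]["conf"],np.round(c,4),np.round(s,4),an)
    hsv=cv2.cvtColor(im,cv2.COLOR_RGB2HSV);red=((hsv[...,0]<8)|(hsv[...,0]>172))&(hsv[...,1]>150);red[:,:200]=0;red[:150]=0;red[260:]=0
    R=deproj(cal,d,red);J=(R[:,:2]-og)@A;print("knob jig",np.median(J,0).round(4))
for i,t in enumerate(tiles): cv2.imwrite(f"pics/e{i}.png",t[:,:,::-1])
```

```text
10.2333 [ 0.46113966 -0.2044446   0.24496833] [ 0.37105351 -0.75379829 -0.43750735]
scene 0.89 [0.0195 0.0146] [0.144  0.0605] 88.32026672363281
knob jig [-0.0373 -0.097 ]
side 0.68 [0.0237 0.0148] [0.048  0.1432] 1.3782001733779907
knob jig [-0.0363 -0.0959]
```

View pics/e0.png

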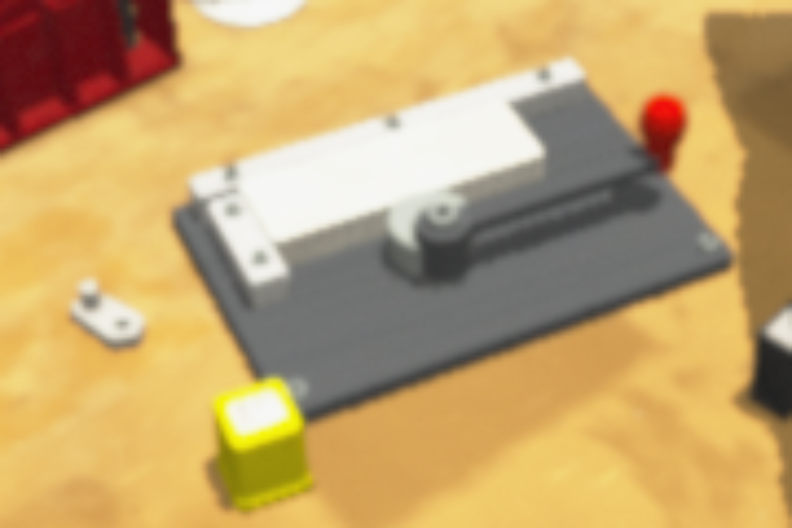

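View pics/e1.png

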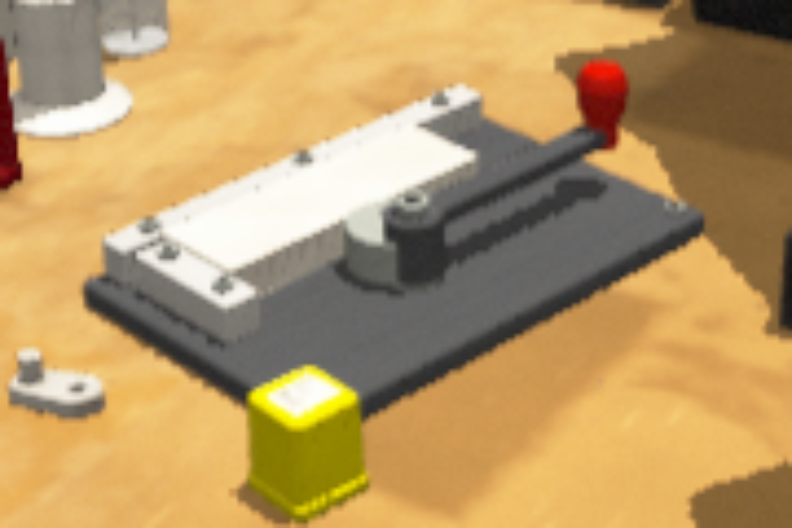

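Both views show the bar flush against the fence and the end stop, with the cam pressing it and the lever parallel to the bar at home (knob at (663,125) and (602,95)). The yellow case and the zinc casting haven't moved. I'm handing it in.

```bash
python3 -c "
from bench import r
print(r.sign_off())"
```

```text
the job is handed in; nothing more can be done
None
```

I pushed the bar against the end stop with the lever open, then pushed the cam lever to its hard stop. The last pictures show the bar flush to the fence and the lever home; the job was handed in at about 10 s, but no verdict came back.

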